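Check the air cleaner is cool, then draw out its filter plate and show it to the lamp

ROBOT

A 6-joint arm with a two-finger parallel gripper is mounted at the origin on the work surface. World frame = base frame: x ahead of the robot, y to its left, z up, the work surface at z = 0. Lengths are in m, angles in rad, forces in N, time in s.
With the tool pointing down it reaches from about 0.35 to 0.85 m from the base axis. Payload 8.1 kg.
Tool frame: the origin (TCP) lies between the finger pads; the fingertips stand 19 mm ahead of it and the grasp point (between the pads) is the TCP; z points along the fingers, y is the line along which they close (so a half turn about z gives the same grasp; the last joint's range is limited). The gripper opens to 93 mm and grips with 3 to 60 N. Pads are 15 mm wide; open, the fingers measure 128 mm over their backs; the gripper's body (75 mm by 188 mm) begins 65 mm behind the grasp point.
Start: joints at [1.139, 0.13, 1.488, -0, 1.523, -0.085], TCP at [0.204, 0.564, 0.238] pointing down, gripper open.
Joint ranges: [-2.96, 2.96], [-0.89, 2.26], [0.02, 2.5], [-1.34, 4.48], [0, 2.73], [-2.66, 2.66]. Speed limits (rad/s): [2.39, 2.39, 2.79, 3.14, 3.14, 3.14].

INTERFACE

Orientations are given as a 3x3 rotation matrix whose columns are the frame's x, y, z axes.
In Python, from rig import monitor, camera, camera_info, r gives the robot as it stands.
- The arm moves only by the tool carry_out, never from a script. Its argument "moves" is a list of rows, each a list of 6 numbers: the shift along the tool's x, y, z each as a share of 0.3 m, from -1 to 1, then the turn, a rotation vector about the tool's x, y, z each as a share of 360 degrees, from -1 to 1. A call has exactly 5 rows; each row is the pose to reach, as a shift and turn from the pose commanded when the call began, along the tool's axes at that moment, turning the shorter way round; what a row does not reach only later rows make up. A row lasts 1/8 s, in which the tool goes at most 62.5 mm and 10.7 degrees, less where a joint would pass 70% of its speed; a pose out of reach is approached as far as the arm can. A call with a number of a shift or a turn outside -1 to 1 is refused whole. A call with a gripper value outside its range is refused whole. "gripper" is the gripper's target within -1 to 1 (fully open at 1, half-way at 0, shut at -1), set as the call begins (left out, the last holds). The fingers move at their own pace and stop on an object; "force" is the grip in N (left out, the last holds). Time passes only in rows, so rows that repeat a pose let the fingers close, or fill a call up. It gives the time, the measured TCP pose, the force, the opening and the grip force at its end, in the units of the state.
- monitor.observe(): the state, without advancing time (a new reading comes with each control period).
- camera(name): name is "side" or "top" or "wrist"; returns the picture (480x640x3 uint8, red, green, blue); there is no depth.
- camera_info(name): a dict with "fovy" (degrees; the focal length in pixels is half the picture's height over the tangent of half this angle, whatever the lens; pixels are square), "cx", "cy" (the principal point, pixels), "eye" and "rotation" of the camera in the world. Camera axes: x right, y up, looking along -z (the intrinsics and any distortion apply to the point x, -y, -z); pixel columns grow to the right and rows downward; lengths in m; the calibration is good to about 2 mm. The wrist camera is an equidistant fisheye: a pixel r from the principal point sees the ray r / f radians off the axis. A picture is of the moment at which its call begins: read the wrist's pose just before it. camera_info takes no time and is no camera call; for the wrist camera it gives the pose at the moment of the call.
- r.sign_off(): hands the job in; it is judged then, once.
The state is a dict: "time_s": time; "joint_pos": joint angles; "joint_velocities": joint speeds; "effort": joint torques, N m; "ee_pos": TCP position; "ee_rot": TCP orientation; "contact_force": force on the tool from outside, world axes, zero at the start; "wrist_torque": the same for the moment, N m; "gripper_width": finger opening in m; "grasp_force": force on a finger pad.
Only numpy, scipy, OpenCV 4.12 (cv2) and the standard library are available. Lean on these libraries where they do the work, as an engineer would, in place of code of your own. Each camera call takes 0.05 s, during which the arm holds its last target. There are 200 camera calls.

TASK

Pick up the stick thermometer, aim it level and square at the round boss on the side of the air-cleaner housing with its nose about 80 mm from the boss, keep it there steadily for a good second, and lay it flat on the bench again. Then lift the cover flap right up so that it stays open, draw the filter plate straight up out of its slot by its tab, and finish while holding it still, upright with the tab up, centred about 100 mm in front of the inspection lamp's lens with a broad face square to the lens. Touch the lamp with nothing, and leave the blanking plate and everything else on the bench where they are.

Things in the scene. Friction and masses are not known exactly. Their poses are not given: they have to be found in the camera images.
- thermo_mid (a point): Centre of the loose stick-shaped infrared thermometer on the bench: flat-bottomed bar 160 mm long, 26 mm wide, 30 mm high, 0.16 kg, with a tapered round metal nose (the last 50 mm) at its +x end and a small display on top. The point is half-way along and across, 15 mm above its underside. x runs along it to the nose, z up.
- thermo_nose (a point): The lens at the tip of the thermometer's nose, 80 mm ahead (+x) of thermo_mid; x is the direction it looks in.
- thermo_spot (a point): The point straight ahead of the lens where the thermometer measures: 80 mm ahead of the nose, 160 mm ahead of thermo_mid.
- housing: Fixed air-cleaner housing: open-topped grey metal box, 200 x 200 mm, 130 mm high, walls and floor 5 mm, under the hinged flap. Origin: centre of its underside; x to the hinge side, y to the side with the boss, z up. Two upright slots (65 mm guides) across it at x = -50 and +15 mm; one holds the filter plate, the other the blanking plate. A 64 mm pipe stub stands out 50 mm on the -y side.
- boss_face (a point): Centre of the outer face of the round steel boss (32 mm diameter, standing out 16 mm) on the housing's +y side, 85 mm above the bench. Axes are those of the housing: y points straight out of the boss.
- flap (a joint): Angle of the cover flap: 0 shut, grows as it is lifted, 1.57 upright, 1.75 at its stop. The hinge is stiff: the flap stays where it is left; lifting it at the handle takes about 3 to 4 N.
- flap_handle (a point): Middle of the round steel bar handle on top of the flap: about 90 mm long, parallel to the hinge, 35 mm off the flap's upper face, 10 mm from its free edge; it turns in a light pinch. In the flap's own frame it lies 190 mm from the hinge along the flap and 39 mm above the hinge.
- flap_hinge (a point): Middle of the flap's hinge line, on the top rim of the housing's +x side, 130 mm above the bench; the hinge runs along y. The flap is a plate 200 mm by 206 mm, 4 mm thick, that reaches from here to the housing's opposite side; its axes turn with it.
- filter_mid (a point): Centre of the filter plate's frame: a loose panel standing upright in one of the two slots under the flap, on the housing's floor. Frame 14 mm thick (x), 120 mm wide (y), 85 mm high (z), paper pleats on both broad faces, a pull tab on the top edge, 0.15 to 0.31 kg, 1.5 to 2 mm play in the slot. x is square to its broad faces, z is up, towards the tab.
- filter_tab (a point): Centre of the filter plate's pull tab, 57.5 mm above filter_mid: a metal tab 10 mm thick (x), 50 mm wide (y), 30 mm high; its top is 10 mm below the housing's rim. Only the filter plate has a tab.
- blank: Loose plain blanking plate without a tab, 14 x 120 x 60 mm high, in the other slot. Origin at the centre of its underside, z up. Stays where it is.
- lamp_lens (a point): Centre of the flat round lens (82 mm diameter, head 96 mm) of the fixed inspection lamp, 220 mm above the bench, on a stand with a 110 mm round foot. The lamp shines along its -x axis, roughly towards the robot.
- present_spot (a point): The inspection point straight in front of the lens: 100 mm from it along the lamp's -x axis, 220 mm above the bench. Axes are those of the lamp.
- spanner: Bystander: loose open-ended spanner about 130 mm long, lying on the bench; origin under the middle of it.
- screwdriver: Bystander: loose screwdriver about 190 mm long, lying on the bench; origin under the middle of it.
- jar: Bystander: loose glass jar, 52 mm diameter, 65 mm high; origin at its underside.
- collar: Bystander: loose steel shaft collar (ring), 64 mm diameter, 22 mm high; origin at its underside.
- hammer: Bystander: loose hammer about 240 mm long, lying at the back; origin under the middle of it.
- oilcan: Bystander: loose upright steel can, 70 mm diameter, 150 mm high; origin at its underside.
- grinder: Bystander: loose angle grinder about 300 mm long, up to 75 mm high, lying at the right; origin at its underside.
- lamp: The fixed inspection lamp itself; origin on the bench straight below the centre of the lens, x pointing away from its light, z up.
Things that resemble listed ones, but are neither listed nor needed, are in the scene too. There is more than one size of the part that bears thermo_mid; the job needs the middle-sized.

How it is judged:
By the outcome, as a careful person would: the job done as asked, in the order asked, and still so for the second after the job is handed in, while the arm keeps its last pose, push and grip.
It also fails if it takes over 72 s, if anything falls off the work surface, if the arm or the gripper's body presses on something with over 40 N, if the wrist force passes 120 N, or if a joint passes its speed limit or range.

## Working session

There is one attempt and no reset: what is moved stays moved. The work goes in short steps, Python scripts to look and compute and a tool call to move; the robot and the scene stay as the last step left them, time stands still between calls to the robot, and variables do not carry over. Pictures are saved under pics/ and viewed, at most 10 in all, crops included, and the job is handed in when it is done.

Besides the shell and the picture viewer there is one more tool, called in YAML: its name, and indented under it one key for each argument. carry_out: Moves the arm, as the interface text tells. Shift numbers are shares of 0.3 m and turn numbers shares of 360 degrees, none past 1 either way. Its arguments: {"type":"object","properties":{"moves":{"type":"array","items":{"type":"array","items":{"type":"number"}}},"gripper":{"type":"number"},"force":{"type":"number"}},"required":["moves"]}

```bash
ls; mkdir -p pics; python3 - <<'E'
from rig import monitor,camera,camera_info
import cv2
for n in ("side","top","wrist"):
    i=camera_info(n); print(n,i)
    cv2.imwrite(f"pics/{n}0.png",camera(n)[:,:,::-1])
print(monitor.observe())
E
```

```text
pics
side {'fovy': 51.029500589501765, 'cx': 318.2525109184864, 'cy': 239.4733685428522, 'eye': array([-0.1230079 , -0.71868325,  0.99682042]), 'rotation': array([[ 0.70835081,  0.48575213, -0.5121367 ],
       [-0.7055806 ,  0.46683961, -0.53311988],
       [-0.01987842,  0.73898961,  0.67342349]])}
top {'fovy': 43.11194013752469, 'cx': 316.2929020162244, 'cy': 240.7534740575923, 'eye': array([ 0.36795884, -0.05175468,  1.55301417]), 'rotation': array([[-1.21049530e-02,  9.93848810e-01, -1.10081848e-01],
       [-9.99925032e-01, -1.22343657e-02, -5.00212691e-04],
       [-1.84391738e-03,  1.10067540e-01,  9.93922400e-01]])}
wrist {'fovy': 65.70646984690485, 'cx': 321.5368829994681, 'cy': 239.4990378942418, 'eye': array([0.13349849, 0.5895023 , 0.38326335]), 'rotation': array([[ 0.33978297, -0.90613888, -0.25191239],
       [ 0.94050114,  0.3267206 ,  0.09333417],
       [-0.00226875, -0.26863725,  0.96323874]])}
{'time_s': 0.15, 'joint_pos': array([ 1.13858283e+00,  1.30988558e-01,  1.48902359e+00,  4.45785368e-05,
        1.52300467e+00, -8.54495994e-02]), 'joint_velocities': array([-0.00016984, -0.00387565, -0.00257314,  0.00041458,  0.00030286,
        0.00040656]), 'effort': array([ 7.82829211e-04, -5.60474217e+01, -4.92334557e+01,  7.69062457e-02,
        3.03614640e-02, -1.12608304e-04]), 'ee_pos': array([0.20373324, 0.56391579, 0.23683093]), 'ee_rot': array([[-9.40476656e-01,  3.39857696e-01, -6.36991104e-04],
       [ 3.39858252e-01,  9.40475807e-01, -1.27455118e-03],
       [ 1.65908694e-04, -1.41517232e-03, -9.99998985e-01]]), 'contact_force': array([ 0.97773427,  0.66518514, -0.05522654]), 'wrist_torque': array([0.00630148, 0.0141252 , 0.02828104]), 'grasp_force': 0.0, 'gripper_width': 0.09266719497238426}
```

View pics/top0.png

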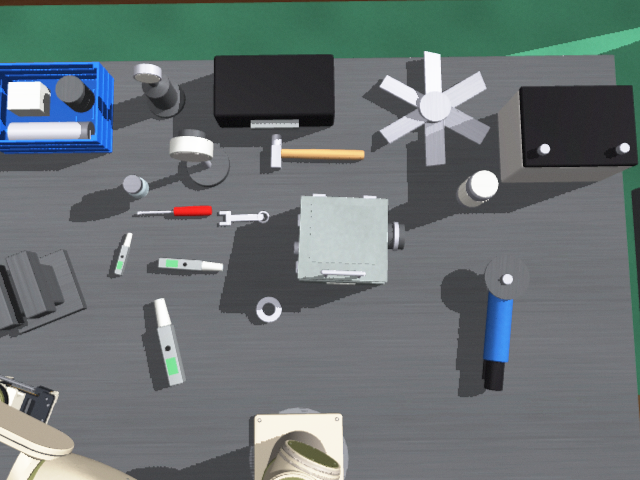

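View pics/side0.png

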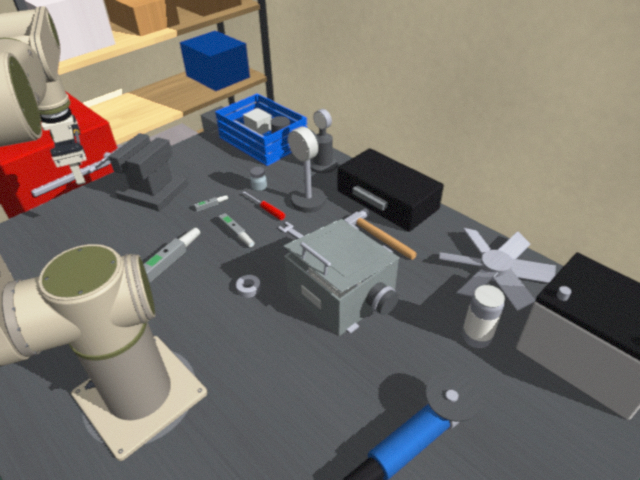

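Top view: the middle-sized thermometer is at about (190,265) with its nose to the right. The housing is at (343,240) with the boss at (297,248), and the lamp head is at (192,147). I'll zoom in for accurate pixels.

```bash
cat > h.py <<'E'
import numpy as np, cv2
from scipy.optimize import least_squares
from scipy.spatial.transform import Rotation as Ro
from rig import monitor,camera,camera_info
def ray(n,px,info=None):
    i=info or camera_info(n); f=240/np.tan(np.radians(i["fovy"])/2)
    u=(px[0]-i["cx"])/f; v=(px[1]-i["cy"])/f
    if n=="wrist":
        t=np.hypot(u,v); s=np.sin(t)/max(t,1e-9); d=np.array([u*s,-v*s,-np.cos(t)])
    else: d=np.array([u,-v,-1.])
    return np.array(i["eye"]),i["rotation"]@d
def onz(n,px,z,info=None):
    e,d=ray(n,px,info); return e+d*(z-e[2])/d[2]
def proj(n,P,info=None):
    i=info or camera_info(n); f=240/np.tan(np.radians(i["fovy"])/2)
    c=i["rotation"].T@(np.array(P)-i["eye"]); u,v,w=c[0],-c[1],-c[2]
    if n=="wrist":
        r=np.hypot(u,v); k=np.arctan2(r,w)/max(r,1e-9)
    else: k=1/w
    return np.array([i["cx"]+f*u*k,i["cy"]+f*v*k])
def tri(obs):  # [(name,px)]
    A=np.zeros((3,3));b=np.zeros(3)
    for o in obs:
        e,d=ray(*o); d=d/np.linalg.norm(d); M=np.eye(3)-np.outer(d,d); A+=M;b+=M@e
    return np.linalg.solve(A,b)
def rel(R,p,R0=None,p0=None):
    "row for going to pose (p,R) from commanded pose"
    s=monitor.observe() if R0 is None else None
    R0=s["ee_rot"] if R0 is None else R0; p0=s["ee_pos"] if p0 is None else p0
    return np.r_[R0.T@(np.array(p)-p0)/0.3, Ro.from_matrix(R0.T@R).as_rotvec()/(2*np.pi)]
E
python3 - <<'E'
import cv2
a=cv2.imread("pics/top0.png")[120:300,110:430]; cv2.imwrite("pics/topc.png",cv2.resize(a,None,fx=2.5,fy=2.5,interpolation=cv2.INTER_CUBIC))
b=cv2.imread("pics/side0.png")[120:345,180:460]; cv2.imwrite("pics/sidec.png",cv2.resize(b,None,fx=2.5,fy=2.5,interpolation=cv2.INTER_CUBIC))
E
```

```text
(no output)
```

View pics/topc.png

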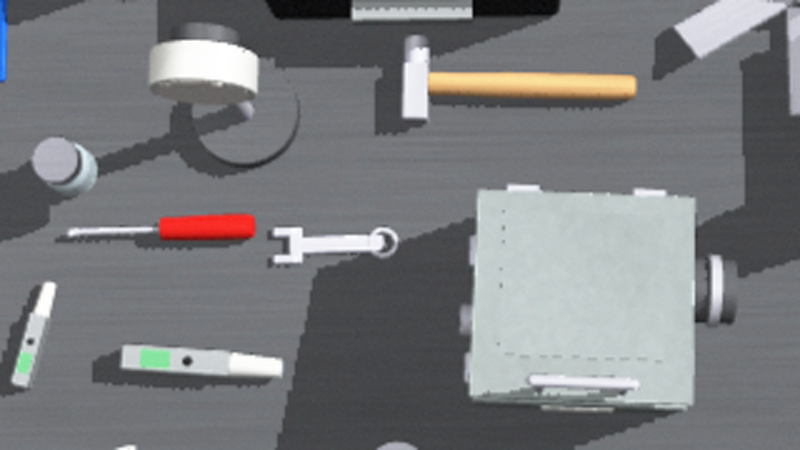

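View pics/sidec.png

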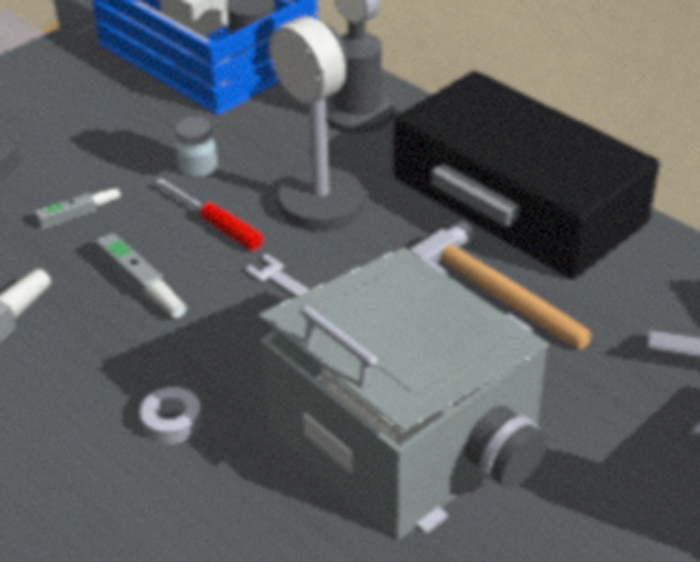

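```bash
cat > m.py <<'E'
from h import *
np.set_printoptions(precision=4,suppress=True)
T=lambda x,y:("top",(x/2.5+110-.3,y/2.5+120-.3)); S=lambda x,y:("side",(x/2.5+180-.3,y/2.5+120-.3))
tail=onz(*T(121.5,359),.03); nose=onz(*T(282,367),.015); print("thermo",tail,nose,np.linalg.norm((tail-nose)[:2]),np.degrees(np.arctan2(*(nose-tail)[1::-1])))
print("side tail/nose",onz(*S(108,241),.03),onz(*S(178,310),.015))
a=onz(*T(477,190),.134);b=onz(*T(695,198),.134);print("hinge",a,b,np.linalg.norm(a-b),(a+b)/2, np.degrees(np.arctan2(-(a-b)[0],(a-b)[1])))
print("box corners side",onz(*S(400,537),0),onz(*S(400,440),.13),onz(*S(262,340),.13),onz(*S(547,345),.134))
print("handle",tri([T(530,380),S(308,313)]),tri([T(638,385),S(375,360)]))
print("boss",onz(*T(465,320),.085))
print("lamp foot",onz(*T(246,112),.02),onz(*S(319,195),.02), "head",tri([T(204,70),S(309,60)]),"front",tri([T(205,97),S(299,60)]))
for n,p in dict(jar=T(57,160),spL=T(285,247),spR=T(385,242),sdL=T(70,232),sdR=T(255,226),collar=("top",(268,309))).items(): print(n,onz(*p,.01))
E
python3 m.py
```

```text
thermo [0.4845 0.3467 0.03  ] [0.4755 0.1876 0.015 ] 0.15933238918041995 -93.23051461914348
side tail/nose [0.4863 0.3293 0.03  ] [0.4762 0.1859 0.015 ]
hinge [ 0.633  -0.0149  0.134 ] [ 0.6227 -0.2213  0.134 ] 0.20662586953998732 [ 0.6279 -0.1181  0.134 ] -2.8448980476259993
box corners side [ 0.4288 -0.2107  0.    ] [ 0.4359 -0.2024  0.13  ] [ 0.4361 -0.0144  0.13  ] [ 0.6223 -0.2236  0.134 ]
handle [ 0.4512 -0.0641  0.1881] [ 0.4444 -0.16    0.197 ]
boss [ 0.5142 -0.0008  0.085 ]
lamp foot [0.7387 0.2252 0.02  ] [0.7348 0.2193 0.02  ] head [0.7323 0.2268 0.2154] front [0.7066 0.2207 0.229 ]
jar [0.693 0.422 0.01 ]
spL [0.5992 0.1859 0.01  ]
spR [0.6032 0.0833 0.01  ]
sdL [0.6176 0.4071 0.01  ]
sdR [0.6214 0.2169 0.01  ]
collar [0.367 0.073 0.01 ]
```

```bash
cat >> h.py <<'E'
np.set_printoptions(precision=4,suppress=True)
def down(yaw_deg):
    a=np.radians(yaw_deg); y=np.array([np.cos(a),np.sin(a),0]); z=np.array([0,0,-1.]); return np.c_[np.cross(y,z),y,z]
E
python3 -c "
from h import *
print(rel(down(-3),[.49,.22,.26]))"
```

```text
[-1.287  -0.754  -0.0764 -0.0002  0.0001  0.2031]
```

carry_out:
  moves:
    - [-0.16,-0.09,-0.02,0,0,0.026]
    - [-0.32,-0.18,-0.04,0,0,0.052]
    - [-0.48,-0.27,-0.06,0,0,0.078]
    - [-0.64,-0.36,-0.076,0,0,0.104]
    - [-0.8,-0.45,-0.076,0,0,0.13]
  gripper: 0.2

```text
time_s: 0.78
ee_pos: [0.3847, 0.3544, 0.2608]
ee_rot: [[-0.391, 0.92, 0.001], [0.92, 0.391, 0.001], [0.0, 0.001, -1.0]]
contact_force: [0.1, 0.6, 0.5]
gripper_width: 0.0562
grasp_force: 0.0
```

```bash
python3 -c "
from h import *
print(rel(down(-3),[.49,.22,.26]),monitor.observe()['joint_velocities'])"
```

```text
[-0.5497  0.1476  0.0027  0.0001 -0.0001  0.0723] [-0.8433 -0.0948  0.1022  0.0008 -0.002   0.4613]
```

carry_out:
  moves:
    - [-0.18,0.05,0,0,0,0.024]
    - [-0.36,0.1,0,0,0,0.048]
    - [-0.55,0.148,0,0,0,0.072]
    - [-0.55,0.148,0,0,0,0.072]
    - [-0.55,0.148,0,0,0,0.072]

```text
time_s: 1.4
ee_pos: [0.4895, 0.2219, 0.2601]
ee_rot: [[0.045, 0.999, -0.001], [0.999, -0.045, 0.0], [0.0, -0.001, -1.0]]
contact_force: [-0.2, 1.1, 0.0]
gripper_width: 0.056
grasp_force: 0.0
```

```bash
python3 -c "
from h import *
import pickle
i=camera_info('wrist');im=camera('wrist')
pickle.dump(i,open('w1.pkl','wb'));cv2.imwrite('pics/w1.png',cv2.resize(im[:,:,::-1],(800,600),interpolation=cv2.INTER_CUBIC))
print(monitor.observe()['ee_pos'],monitor.observe()['ee_rot'])"
```

```text
[0.4892 0.2226 0.2602] [[ 0.0435  0.9991 -0.0007]
 [ 0.9991 -0.0435  0.0002]
 [ 0.0002 -0.0007 -1.    ]]
```

View pics/w1.png

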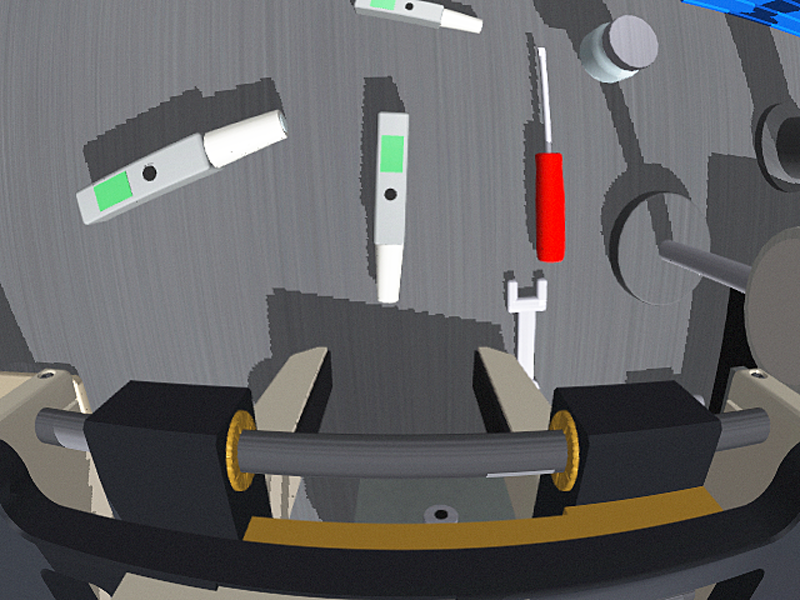

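```bash
python3 -c "
from h import *
import pickle
i=pickle.load(open('w1.pkl','rb'))
W=lambda x,y,z:onz('wrist',((x+.5)/1.25-.5,(y+.5)/1.25-.5),z,i)
t=W(394,113,.03);n=W(388.5,300,.018);e1=W(376,243,.03);e2=W(403,245,.03);d=W(390.5,194,.03)
print(t,n,np.linalg.norm((t-n)[:2]),(t+n)/2,np.degrees(np.arctan2((n-t)[1],(n-t)[0])),e1,e2,d)
print('boss',W(441,515,.085),W(424,513,.085),W(458,517,.085))
print('lamp foot',W(658,248,.02))
"
```

```text
[0.4882 0.3456 0.03  ] [0.4758 0.1881 0.018 ] 0.15801140145415668 [0.482  0.2669 0.024 ] -94.51049591521446 [0.4685 0.2403 0.03  ] [0.4906 0.2376 0.03  ] [0.4824 0.2799 0.03  ]
boss [0.5146 0.0031 0.085 ] [0.4993 0.0067 0.085 ] [ 0.5301 -0.0008  0.085 ]
lamp foot [0.729  0.2279 0.02  ]
```

```bash
python3 -c "
from h import *
print(rel(down(-3.8),[.482,.267,.024]))"
```

```text
[ 0.1468 -0.0299  0.7874 -0.0001 -0.      0.0036]
```

carry_out:
  moves:
    - [0.147,-0.03,0.15,0,0,0.0036]
    - [0.147,-0.03,0.33,0,0,0.0036]
    - [0.147,-0.03,0.5,0,0,0.0036]
    - [0.147,-0.03,0.65,0,0,0.0036]
    - [0.147,-0.03,0.73,0,0,0.0036]

```text
time_s: 2.08
ee_pos: [0.4798, 0.2672, 0.0384]
ee_rot: [[0.064, 0.998, -0.004], [0.998, -0.064, -0.001], [-0.002, -0.004, -1.0]]
contact_force: [-0.2, -0.1, 0.4]
gripper_width: 0.0556
grasp_force: 0.0
```

```bash
python3 -c "
from h import *
print(rel(down(-3.8),[.482,.267,.024]))
i=camera_info('wrist');im=camera('wrist')
cv2.imwrite('pics/w2.png',im[:,:,::-1])
for P in ([.4873,.346,.03],[.482,.267,.03],[.482,.267,.024]): print(proj('wrist',P,i))
"
```

```text
[-0.0002  0.0076  0.0479 -0.0006  0.0003  0.0004]
[328.1721 127.3962]
[326.9257 305.1264]
[326.8032 299.6503]
```

View pics/w2.png

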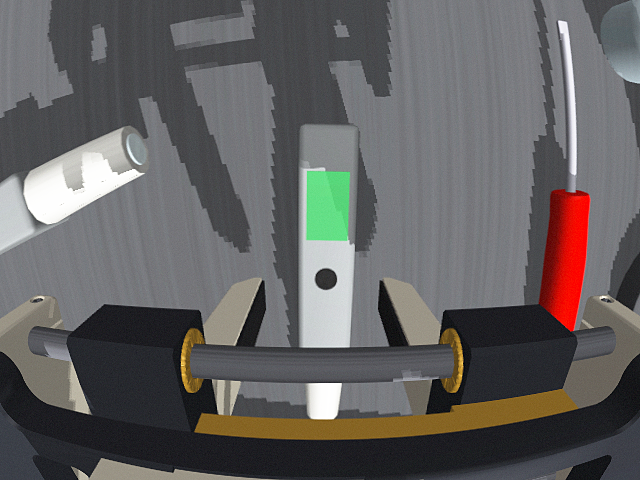

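The thermometer (bar at columns 300–355) sits centred and parallel between the fingers, so I'll lower and grip.

carry_out:
  moves:
    - [0,0.007,0.025,0,0,0]
    - [0,0.007,0.046,0,0,0]
    - [0,0.007,0.046,0,0,0]
    - [0,0.007,0.046,0,0,0]
    - [0,0.007,0.046,0,0,0]

```text
time_s: 2.75
ee_pos: [0.4854, 0.2663, 0.0283]
ee_rot: [[0.068, 0.998, 0.001], [0.998, -0.068, 0.0], [0.0, 0.001, -1.0]]
contact_force: [0.1, -0.6, 0.2]
gripper_width: 0.0558
grasp_force: 0.0
```

carry_out:
  moves:
    - [0,0,0,0,0,0]
    - [0,0,0,0,0,0]
    - [0,0,0,0,0,0]
    - [0,0,0,0,0,0]
    - [0,0,0,0,0,0]
  gripper: -1
  force: 30

```text
time_s: 3.38
ee_pos: [0.4847, 0.2661, 0.0276]
ee_rot: [[0.068, 0.998, -0.001], [0.998, -0.068, -0.0], [-0.0, -0.001, -1.0]]
contact_force: [-2.4, -0.3, 1.4]
gripper_width: 0.0258
grasp_force: 30.0
```

```bash
python3 -c "
from h import *
s=monitor.observe();print(s['ee_pos'],s['ee_rot'],s['gripper_width'],s['grasp_force'])
i=camera_info('wrist');im=camera('wrist')
cv2.imwrite('pics/w3.png',im[:,:,::-1])
# tail edge: column profile center
g=im.astype(int)
import pickle;pickle.dump((i,s),open('w3.pkl','wb'))
"
```

```text
[0.4847 0.2661 0.0276] [[ 0.0677  0.9977 -0.0006]
 [ 0.9977 -0.0677 -0.0001]
 [-0.0002 -0.0006 -1.    ]] 0.025845691637989294 29.958309531211853
```

```bash
python3 -c "
from h import *
print(rel(down(-3.88),[.4847,.2661,.12]),rel(down(-2.85),[.5226,.163,.0976]))
im=cv2.imread('pics/w3.png').astype(int).sum(2); print(im[90:150:2,328], im[100:140:4,290:370:6])"
```

```text
[-0.0001 -0.0002 -0.3081 -0.0001  0.     -0.    ] [-0.3344  0.1492 -0.2334 -0.0001  0.     -0.0029]
[231 238 237 237 223 231 234 228 222 230 231 229 228 239 210 282 411 426
 443 450 445 433 434 441 436 440 443 440 437 448] [[233 228 240 233 255 236 223 240 411 381 386 372 380 366]
 [225 237 239 240 233 245 242 231 299 382 376 375 382 373]
 [232 226 250 256 229 245 229 237 238 374 391 388 383 377]
 [238 235 243 242 240 242 210 241 236 389 376 385 392 376]
 [233 226 238 237 233 227 217 237 249 394 382 382 399 363]
 [233 240 255 268 267 276 288 283 285 319 385 404 396 378]
 [360 415 430 431 436 418 423 431 416 415 370 400 393 383]
 [354 436 435 430 436 443 444 440 449 436 348 389 397 381]
 [359 428 431 425 438 442 441 428 450 445 630 392 405 397]
 [356 439 425 445 432 426 450 449 445 436 653 397 397 380]]
```

```bash
python3 -c "
from h import *
import pickle
i,s=pickle.load(open('w3.pkl','rb'))
t=onz('wrist',(320,120.5),.03,i); print(t, s['ee_rot'].T@(t-s['ee_pos']))"
```

```text
[0.4894 0.3474 0.03  ] [ 0.0814 -0.0008 -0.0024]
```

carry_out:
  moves:
    - [0,0,-0.08,0,0,0]
    - [0,0,-0.2,0,0,0]
    - [-0.1,0.045,-0.29,0,0,-0.001]
    - [-0.22,0.1,-0.29,0,0,-0.002]
    - [-0.3,0.135,-0.28,0,0,-0.0029]

```text
time_s: 4.05
ee_pos: [0.5204, 0.1723, 0.1124]
ee_rot: [[0.05, 0.999, 0.002], [0.999, -0.05, 0.0], [0.0, 0.002, -1.0]]
contact_force: [-0.9, 0.3, -1.6]
gripper_width: 0.0259
grasp_force: 30.0
```

```bash
python3 -c "
from h import *
s=monitor.observe();print(s['ee_pos'],s['contact_force'],s['grasp_force'])
print(rel(down(-2.85),[.5226,.163,.0976]))"
```

```text
[0.5204 0.1723 0.1124] [-0.9384  0.2805 -1.572 ] 29.95749592781067
[-0.0306  0.0088  0.0492  0.0003 -0.     -0.    ]
```

carry_out:
  moves:
    - [-0.015,0.005,0.025,0,0,0]
    - [-0.036,0.01,0.047,0,0,0]
    - [-0.036,0.01,0.047,0,0,0]
    - [-0.036,0.01,0.047,0,0,0]
    - [-0.036,0.01,0.047,0,0,0]

```text
time_s: 4.68
ee_pos: [0.5218, 0.1633, 0.0978]
ee_rot: [[0.049, 0.999, 0.0], [0.999, -0.049, 0.0], [0.0, 0.0, -1.0]]
contact_force: [0.2, 1.3, -1.3]
gripper_width: 0.0258
grasp_force: 30.0
```

```bash
python3 -c "
from h import *
s=monitor.observe();R=s['ee_rot']
m=s['ee_pos']+R@[.0014,0,.0126]; sp=m-R[:,0]*.16; print(s['ee_pos'],R,'spot',sp,sp-[.5146,.0031,.085])
cv2.imwrite('pics/t4.png',cv2.resize(camera('top')[200:320,150:420,::-1],None,fx=2.96,fy=2.96,interpolation=cv2.INTER_CUBIC))
cv2.imwrite('pics/s4.png',camera('side')[:,:,::-1])
"
```

```text
[0.5218 0.1633 0.0978] [[ 0.0488  0.9988  0.0004]
 [ 0.9988 -0.0488  0.0002]
 [ 0.0002  0.0004 -1.    ]] spot [0.514  0.0049 0.0852] [-0.0006  0.0018  0.0002]
```

View pics/t4.png

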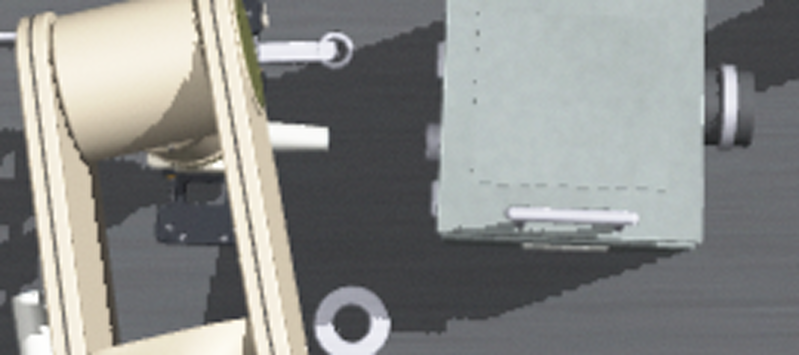

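The nose (tip at 328,137) points at the boss (432,140) across a gap of about 82 mm. I'll hold it there, then carry it back.

carry_out:
  moves:
    - [0,0,0,0,0,0]
    - [0,0,0,0,0,0]
    - [0,0,0,0,0,0]
    - [0,0,0,0,0,0]
    - [0,0,0,0,0,0]

```text
time_s: 5.4
ee_pos: [0.5217, 0.1626, 0.0975]
ee_rot: [[0.05, 0.999, -0.0], [0.999, -0.05, -0.0], [-0.0, -0.0, -1.0]]
contact_force: [0.1, 0.1, -1.4]
gripper_width: 0.0256
grasp_force: 30.0
```

carry_out:
  moves:
    - [0,0,0,0,0,0]
    - [0,0,0,0,0,0]
    - [0,0,0,0,0,0]
    - [0,0,0,0,0,0]
    - [0,0,0,0,0,0]

```text
time_s: 6.02
ee_pos: [0.5217, 0.1627, 0.0975]
ee_rot: [[0.05, 0.999, -0.0], [0.999, -0.05, -0.0], [-0.0, -0.0, -1.0]]
contact_force: [-0.5, -0.9, -1.1]
gripper_width: 0.0257
grasp_force: 30.0
```

carry_out:
  moves:
    - [0,0,0,0,0,0]
    - [0,0,0,0,0,0]
    - [0,0,0,0,0,0]
    - [0,0,0,0,0,0]
    - [0,0,0,0,0,0]

```text
time_s: 6.65
ee_pos: [0.5217, 0.1627, 0.0975]
ee_rot: [[0.05, 0.999, 0.0], [0.999, -0.05, -0.0], [-0.0, 0.0, -1.0]]
contact_force: [-0.2, -0.0, -2.1]
gripper_width: 0.0255
grasp_force: 30.0
```

```bash
python3 -c "
from h import *
s=monitor.observe();R=s['ee_rot'];print(s['ee_pos'])
print(rel(down(-3.88),[.4847,.2661,.0285]))"
```

```text
[0.5217 0.1627 0.0975]
[ 0.3382 -0.1403  0.2301  0.      0.      0.0029]
```

carry_out:
  moves:
    - [0.1,-0.04,0,0,0,0.001]
    - [0.22,-0.09,0.02,0,0,0.002]
    - [0.338,-0.14,0.08,0,0,0.0029]
    - [0.338,-0.14,0.15,0,0,0.0029]
    - [0.338,-0.14,0.2,0,0,0.0029]

```text
time_s: 7.28
ee_pos: [0.4842, 0.2662, 0.0365]
ee_rot: [[0.067, 0.998, -0.001], [0.998, -0.067, -0.0], [-0.001, -0.001, -1.0]]
contact_force: [-0.5, -0.9, -1.8]
gripper_width: 0.0256
grasp_force: 30.0
```

carry_out:
  moves:
    - [0,0,0.012,0,0,0]
    - [0,0,0.022,0,0,0]
    - [0,0,0.03,0,0,0]
    - [0,0,0.03,0,0,0]
    - [0,0,0.03,0,0,0]

```text
time_s: 7.9
ee_pos: [0.4851, 0.2661, 0.029]
ee_rot: [[0.068, 0.998, 0.001], [0.998, -0.068, 0.0], [0.0, 0.001, -1.0]]
contact_force: [0.6, -0.1, -0.7]
gripper_width: 0.026
grasp_force: 30.0
```

carry_out:
  moves:
    - [0,0,0.005,0,0,0]
    - [0,0,0.005,0,0,0]
    - [0,0,0.005,0,0,0]
    - [0,0,0.005,0,0,0]
    - [0,0,0.005,0,0,0]

```text
time_s: 8.52
ee_pos: [0.4852, 0.2662, 0.0276]
ee_rot: [[0.068, 0.998, 0.001], [0.998, -0.068, 0.0], [0.0, 0.001, -1.0]]
contact_force: [-1.4, -1.0, 5.0]
gripper_width: 0.0257
grasp_force: 30.0
```

carry_out:
  moves:
    - [0,0,0,0,0,0]
    - [0,0,0,0,0,0]
    - [0,0,0,0,0,0]
    - [0,0,0,0,0,0]
    - [0,0,0,0,0,0]
  gripper: 0.2

```text
time_s: 9.15
ee_pos: [0.4848, 0.266, 0.027]
ee_rot: [[0.068, 0.998, -0.0], [0.998, -0.068, 0.0], [-0.0, -0.0, -1.0]]
contact_force: [0.3, 0.3, -0.2]
gripper_width: 0.0559
grasp_force: 0.0
```

carry_out:
  moves:
    - [0,0,-0.08,0,0,0]
    - [0,0,-0.25,0,0,0]
    - [0,0,-0.45,0,0,0]
    - [0,0,-0.6,0,0,0]
    - [0,0,-0.75,0,0,0]

```text
time_s: 9.78
ee_pos: [0.4848, 0.266, 0.2539]
ee_rot: [[0.068, 0.998, 0.001], [0.998, -0.068, 0.0], [0.0, 0.001, -1.0]]
contact_force: [0.4, -0.1, -1.6]
gripper_width: 0.0557
grasp_force: 0.0
```

```bash
python3 -c "
from h import *
s=monitor.observe();R=s['ee_rot'];print(s['ee_pos'],s['joint_pos'])
for y in (-2.85,177.15): print(rel(down(y),[.448,-.112,.27]))"
```

```text
[0.4848 0.266  0.2539] [ 0.4092 -0.0041  1.5987 -0.      1.5461  0.477 ]
[-1.2654 -0.0368 -0.054   0.0001 -0.0001 -0.0029]
[-1.2654 -0.0368 -0.054  -0.0001 -0.0002  0.4971]
```

carry_out:
  moves:
    - [-0.2,0,-0.05,0,0,0]
    - [-0.4,0,-0.1,0,0,-0.001]
    - [-0.6,-0.01,-0.15,0,0,-0.002]
    - [-0.8,-0.02,-0.15,0,0,-0.0029]
    - [-1,-0.03,-0.15,0,0,-0.0029]

```text
time_s: 10.4
ee_pos: [0.4551, -0.0344, 0.2975]
ee_rot: [[0.049, 0.999, 0.001], [0.999, -0.049, -0.0], [-0.0, 0.001, -1.0]]
contact_force: [0.4, -0.2, 0.2]
gripper_width: 0.0558
grasp_force: 0.0
```

carry_out:
  moves:
    - [-0.1,-0.005,0,0,0,0]
    - [-0.2,-0.005,0,0,0,0]
    - [-0.2,-0.005,0,0,0,0]
    - [-0.2,-0.005,0,0,0,0]
    - [-0.2,-0.005,0,0,0,0]

```text
time_s: 11.02
ee_pos: [0.4511, -0.0916, 0.2971]
ee_rot: [[0.048, 0.999, 0.0], [0.999, -0.048, 0.0], [0.0, 0.0, -1.0]]
contact_force: [0.5, 0.7, -0.5]
gripper_width: 0.0552
grasp_force: 0.0
```

```bash
python3 -c "
from h import *
import pickle
s=monitor.observe();i=camera_info('wrist');im=camera('wrist');pickle.dump((i,s),open('w5.pkl','wb'))
cv2.imwrite('pics/w5.png',im[:,:,::-1]);print(s['ee_pos'])
a,b=np.array([.4512,-.0641,.19]),np.array([.4444,-.16,.19]);print(proj('wrist',a),proj('wrist',b))"
```

```text
[ 0.4511 -0.0916  0.2971]
[320.0311 206.5473] [317.3768 329.3387]
```

View pics/w5.png

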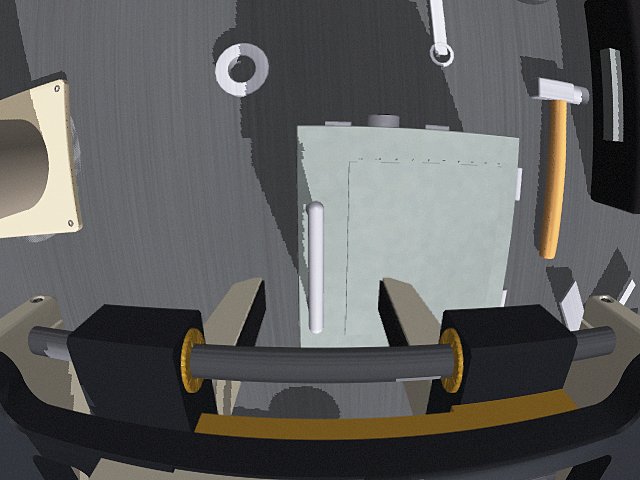

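Handle bar runs from (316,203) to (316,333) in the wrist view. I'll triangulate it across all three cameras.

```bash
cat > q.py <<'E'
from h import *
import pickle
i,s=pickle.load(open('w5.pkl','rb'))
T=lambda x,y:("top",(x/2.5+110-.3,y/2.5+120-.3)); S=lambda x,y:("side",(x/2.5+180-.3,y/2.5+120-.3))
a=tri([T(530,380),S(308,311),('wrist',(315.5,204),i)]);b=tri([T(638,385),S(375,360),('wrist',(316,332),i)])
m=(a+b)/2;print(a,b,m,np.linalg.norm(a-b))
c=onz('wrist',(518,136),.132,i);print('hinge corner',c)
H=np.array([.628,-.118]);th=np.radians(-2.85);x=np.array([np.cos(th),np.sin(th)])
d=-(m[:2]-H)@x;z=m[2]-.13;print(d,z,np.hypot(d,z),'flap deg',np.degrees(np.arctan2(z,d)-np.arctan2(39,190)))
print('lateral',(m[:2]-H)@[-x[1],x[0]])
E
python3 q.py
```

```text
[ 0.4501 -0.0635  0.1906] [ 0.4442 -0.1595  0.1963] [ 0.4472 -0.1115  0.1934] 0.09642082435843392
hinge corner [ 0.6338 -0.0149  0.132 ]
0.18092725797500445 0.06343781768491158 0.1917264441619306 flap deg 7.7224024582648
lateral -0.002501450888289858
```

```bash
python3 -c "
from h import *
print(rel(down(-2.85),[.4465,-.1115,.193]))"
```

```text
[-0.0671 -0.0123  0.3468  0.     -0.      0.0003]
```

carry_out:
  moves:
    - [-0.067,-0.012,0.05,0,0,0]
    - [-0.067,-0.012,0.16,0,0,0]
    - [-0.067,-0.012,0.26,0,0,0]
    - [-0.067,-0.012,0.32,0,0,0]
    - [-0.067,-0.012,0.346,0,0,0]
  gripper: 0

```text
time_s: 11.7
ee_pos: [0.4462, -0.1118, 0.1924]
ee_rot: [[0.049, 0.999, -0.001], [0.999, -0.049, 0.0], [0.0, -0.001, -1.0]]
contact_force: [-0.1, 0.5, 1.0]
gripper_width: 0.0464
grasp_force: 0.0
```

carry_out:
  moves:
    - [0,0,0,0,0,0]
    - [0,0,0,0,0,0]
    - [0,0,0,0,0,0]
    - [0,0,0,0,0,0]
    - [0,0,0,0,0,0]
  gripper: -1
  force: 15

```text
time_s: 12.32
ee_pos: [0.4456, -0.1125, 0.1932]
ee_rot: [[0.05, 0.999, -0.002], [0.999, -0.05, -0.0], [-0.0, -0.002, -1.0]]
contact_force: [-5.2, 0.1, 2.4]
gripper_width: 0.0105
grasp_force: 15.0
```

```bash
cat > arc.py <<'E'
from h import *
import sys
# absolute handle poses for flap angles; offset of TCP from nominal bar from current
s=monitor.observe();th=np.radians(-2.85);x=np.array([np.cos(th),np.sin(th),0]);H=np.array([.628,-.118,.13])
def hp(a): # handle in (d along -x, z)
    b=a+np.arctan2(39,190); r=np.hypot(.19,.039); return -r*np.cos(b)*x+[0,0,r*np.sin(b)]
p=s['ee_pos'];d=-(p-H)@x;z=p[2]-.13
a0=np.arctan2(z,d)-np.arctan2(39,190);print('p',p,'r',np.hypot(d,z),'a0',np.degrees(a0),s['gripper_width'],s['grasp_force'],s['contact_force'])
n=int(sys.argv[1]);tot=np.radians(float(sys.argv[2]))
for k in range(1,n+1):
    a=a0+(tot-a0)*k/n
    print(np.degrees(a).round(1), (s['ee_rot'].T@(hp(a)-hp(a0))/.3).round(3))
E
python3 arc.py 10 96
```

```text
p [ 0.4456 -0.1125  0.1932] r 0.19307107865515474 a0 7.5202667367362315 0.010518063925816168 14.99997541308403 [-5.2085  0.0639  2.3979]
16.4 [-0.     0.04  -0.092]
25.2 [-0.     0.093 -0.176]
34.1 [-0.     0.159 -0.251]
42.9 [-0.     0.235 -0.315]
51.8 [-0.     0.32  -0.367]
60.6 [-0.     0.413 -0.405]
69.5 [-0.     0.51  -0.428]
78.3 [-0.     0.609 -0.436]
87.2 [-0.     0.708 -0.429]
96.0 [-0.     0.806 -0.406]
```

carry_out:
  moves:
    - [0,0.018,-0.045,0,0,0]
    - [0,0.04,-0.092,0,0,0]
    - [0,0.066,-0.135,0,0,0]
    - [0,0.093,-0.176,0,0,0]
    - [0,0.126,-0.214,0,0,0]

```text
time_s: 12.95
ee_pos: [0.4831, -0.1144, 0.2591]
ee_rot: [[0.05, 0.999, -0.003], [0.999, -0.05, -0.0], [-0.0, -0.003, -1.0]]
contact_force: [-15.0, 0.0, 7.7]
gripper_width: 0.01
grasp_force: 15.0
```

```bash
python3 arc.py 8 97
```

```text
p [ 0.4831 -0.1144  0.2591] r 0.19406676591253097 a0 30.08912807923873 0.009987355260296683 15.000286996364594 [-14.9972   0.0201   7.7491]
38.5 [ 0.     0.067 -0.066]
46.8 [ 0.     0.144 -0.121]
55.2 [ 0.     0.227 -0.165]
63.5 [ 0.     0.316 -0.196]
71.9 [ 0.     0.409 -0.214]
80.3 [ 0.     0.503 -0.218]
88.6 [ 0.     0.597 -0.208]
97.0 [ 0.     0.688 -0.185]
```

carry_out:
  moves:
    - [0,0.022,-0.038,0,0,0]
    - [0,0.058,-0.068,0,0,0]
    - [0,0.096,-0.097,0,0,0]
    - [0,0.136,-0.124,0,0,0]
    - [0,0.178,-0.146,0,0,0]

```text
time_s: 13.58
ee_pos: [0.5379, -0.1172, 0.3037]
ee_rot: [[0.05, 0.999, 0.001], [0.999, -0.05, -0.001], [-0.001, 0.001, -1.0]]
contact_force: [-6.5, 0.0, 4.4]
gripper_width: 0.0104
grasp_force: 15.0
```

```bash
python3 arc.py 8 97
```

```text
p [ 0.5379 -0.1172  0.3037] r 0.19564253991346248 a0 51.01128516589167 0.010400514223043986 15.00288113951683 [-6.5031  0.0338  4.4193]
56.8 [-0.     0.059 -0.027]
62.5 [-0.     0.12  -0.048]
68.3 [-0.     0.184 -0.062]
74.0 [-0.     0.248 -0.07 ]
79.8 [-0.     0.313 -0.072]
85.5 [-0.     0.377 -0.067]
91.3 [-0.     0.441 -0.056]
97.0 [ 0.     0.504 -0.038]
```

carry_out:
  moves:
    - [0,0.055,-0.026,0,0,0]
    - [0,0.116,-0.048,0,0,0]
    - [0,0.18,-0.062,0,0,0]
    - [0,0.244,-0.07,0,0,0]
    - [0,0.309,-0.072,0,0,0]

```text
time_s: 14.2
ee_pos: [0.6313, -0.1219, 0.3248]
ee_rot: [[0.05, 0.999, 0.002], [0.999, -0.05, -0.001], [-0.001, 0.002, -1.0]]
contact_force: [-3.1, -2.6, 4.2]
gripper_width: 0.0106
grasp_force: 15.0
```

```bash
python3 arc.py 5 96
```

```text
p [ 0.6313 -0.1219  0.3248] r 0.19487035931466876 a0 79.43094056622819 0.010583122490536768 15.00042736530304 [-3.0501 -2.6343  4.1559]
82.7 [0.    0.037 0.002]
86.1 [0.    0.075 0.006]
89.4 [0.    0.111 0.012]
92.7 [0.    0.148 0.02 ]
96.0 [0.    0.184 0.031]
```

carry_out:
  moves:
    - [0,0.037,0.002,0,0,0]
    - [0,0.074,0.005,0,0,0]
    - [0,0.111,0.011,0,0,0]
    - [0,0.148,0.019,0,0,0]
    - [0,0.184,0.03,0,0,0]

```text
time_s: 14.82
ee_pos: [0.6862, -0.1246, 0.3145]
ee_rot: [[0.05, 0.999, 0.002], [0.999, -0.05, -0.001], [-0.001, 0.002, -1.0]]
contact_force: [-0.9, -3.7, 4.6]
gripper_width: 0.0101
grasp_force: 15.0
```

carry_out:
  moves:
    - [0,0,0,0,0,0]
    - [0,0,0,0,0,0]
    - [0,0,0,0,0,0]
    - [0,0,0,0,0,0]
    - [0,0,0,0,0,0]
  gripper: -0.6

```text
time_s: 15.45
ee_pos: [0.6851, -0.1242, 0.314]
ee_rot: [[0.05, 0.999, 0.0], [0.999, -0.05, 0.0], [0.0, 0.0, -1.0]]
contact_force: [-0.5, -0.9, 0.1]
gripper_width: 0.0187
grasp_force: 0.0
```

```bash
python3 arc.py 1 96
```

```text
p [ 0.6851 -0.1242  0.314 ] r 0.19272047845442974 a0 95.72242701917115 0.018668630201692408 0.0 [-0.5083 -0.9487  0.1376]
96.0 [-0.     0.003  0.001]
```

carry_out:
  moves:
    - [0,0,-0.05,0,0,0]
    - [0,0,-0.15,0,0,0]
    - [0,0,-0.28,0,0,0]
    - [0,-0.15,-0.3,0,0,0]
    - [0,-0.34,-0.3,0,0,0]

```text
time_s: 16.08
ee_pos: [0.5834, -0.1194, 0.4055]
ee_rot: [[0.049, 0.999, 0.002], [0.999, -0.049, -0.001], [-0.001, 0.002, -1.0]]
contact_force: [-0.5, -0.3, -0.0]
gripper_width: 0.0187
grasp_force: 0.0
```

carry_out:
  moves:
    - [0,-0.15,0,0,0,0]
    - [0.1,-0.28,0,0,0,0]
    - [0.1,-0.28,0.05,0,0,0]
    - [0.1,-0.28,0.05,0,0,0]
    - [0.1,-0.28,0.05,0,0,0]

```text
time_s: 16.7
ee_pos: [0.5015, -0.0855, 0.3888]
ee_rot: [[0.05, 0.999, -0.001], [0.999, -0.05, 0.0], [0.0, -0.001, -1.0]]
contact_force: [0.3, -0.7, -0.4]
gripper_width: 0.0186
grasp_force: 0.0
```

```bash
python3 -c "
from h import *
import pickle
s=monitor.observe();i=camera_info('wrist');im=camera('wrist');pickle.dump((i,s),open('w6.pkl','wb'))
cv2.imwrite('pics/w6.png',im[:,:,::-1]);print(s['ee_pos'],s['joint_pos'])"
```

```text
[ 0.5015 -0.0855  0.3888] [-0.2696 -0.1274  1.4739 -0.0001  1.7957 -0.2197]
```

View pics/w6.png

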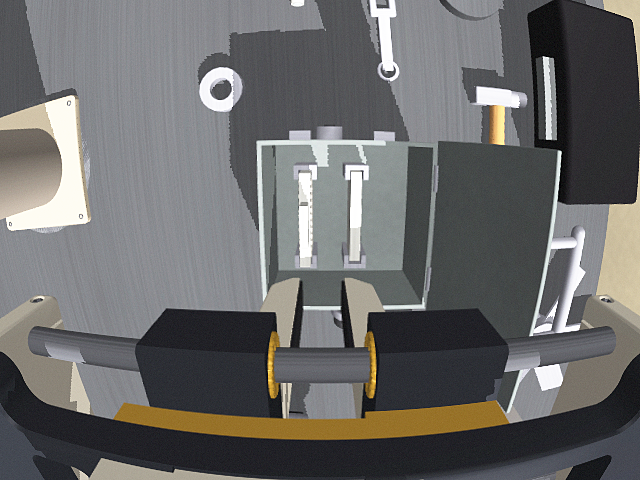

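```bash
cat > lamp.py <<'E'
from h import *
from scipy.optimize import minimize
ims={n:cv2.imread(f'pics/{n}0.png') for n in('top','side')}
seed=dict(top=(192,148),side=(303,144)); box=dict(top=(160,115,60,60),side=(275,112,60,60)); K=8
mask={}
for n in ims:
    x,y,w,h=box[n]; r=ims[n][y:y+h,x:x+w,2]; r=cv2.resize(r,None,fx=K,fy=K,interpolation=cv2.INTER_CUBIC)
    m=(r>125).astype(np.uint8); m=cv2.morphologyEx(m,cv2.MORPH_OPEN,np.ones((25,25)))
    _,l=cv2.connectedComponents(m); sx,sy=seed[n]; mask[n]=(l==l[(sy-y)*K,(sx-x)*K]).astype(np.uint8)
    print(n,mask[n].sum()/K**2,[v/K for v in cv2.boundingRect(mask[n])])
inf={n:camera_info(n) for n in ims}; ph=np.linspace(0,2*np.pi,60)
def hull(n,q):
    cx,cy,yaw,t,zc=q; ax=np.array([np.cos(yaw),np.sin(yaw),0]);sd=np.array([-ax[1],ax[0],0])
    P=[np.array([cx,cy,zc])+ax*d+.048*(np.cos(f)*sd+np.sin(f)*np.array([0,0,1])) for d in(0,t) for f in ph]
    x,y,_,_=box[n]; p=np.array([(proj(n,v,inf[n])-[x,y]+.5)*K-.5 for v in P]); return cv2.convexHull(np.float32(p))
def cost(q):
    c=0
    for n in ims:
        r=np.zeros_like(mask[n]);cv2.fillPoly(r,[np.int32(np.round(hull(n,q)*16))],1,shift=4); c+=(r!=mask[n]).sum()/mask[n].sum()
    return c
if __name__=="__main__":
    best=None
    for y0 in(-.15,0,.15,.3):
        q=minimize(cost,[.707,.222,y0,.035,.22],method='Nelder-Mead',options=dict(initial_simplex=np.array([.707,.222,y0,.035,.22])+np.vstack([np.zeros(5),np.diag([.01,.01,.15,.01,.004])]),maxiter=300))
        print(q.x,np.degrees(q.x[2]),q.fun)
        if best is None or q.fun<best.fun: best=q
    np.save('lamp.npy',best.x)
    tiles=[]
    for n in ims:
        x,y,w,h=box[n]; c=cv2.resize(ims[n][y:y+h,x:x+w],None,fx=K,fy=K,interpolation=cv2.INTER_CUBIC)
        cv2.polylines(c,[np.int32(hull(n,best.x))],True,(0,0,255),1); cn,_=cv2.findContours(mask[n],0,2); cv2.drawContours(c,cn,-1,(0,255,0),1); tiles.append(cv2.resize(c,(300,300)))
    w6=cv2.imread('pics/w6.png')[130:290,250:440]; w6=cv2.resize(w6,(500,421),interpolation=cv2.INTER_CUBIC)
    out=np.zeros((600,800,3),np.uint8); out[:421,:500]=w6; out[:300,500:]=tiles[0]; out[300:,500:]=tiles[1]; cv2.imwrite('pics/comp.png',out)
E
python3 lamp.py
```

```text
top 775.15625 [9.125, 15.5, 45.0, 26.125]
side 2761.6875 [0.0, 0.0, 60.0, 60.0]
[ 0.7256  0.227  -0.0242  0.0167  0.2253] -1.386676153181367 1.1312334064804304
[ 0.726   0.2275 -0.0305  0.0171  0.2224] -1.7498322185129875 1.1334694610995388
[ 0.725   0.2265 -0.025   0.0167  0.2279] -1.4346166551485902 1.1291099553364639
[ 0.726   0.2271 -0.0171  0.0165  0.2252] -0.9784569334752725 1.1314911901580147
```

```bash
python3 -c "
import cv2
b=cv2.imread('pics/side0.png')
for c in (2,): print(b[120:172:3,284:332:2,c])
t=cv2.imread('pics/top0.png'); print(t[122:166:2,164:220:3,2])"
```

```text
[[ 91  90  86  32  24  47  56  24  12  17  19  85 161 168 164 124 121 122
  121 119 122 146 183 177]
 [ 91  94  82  39  19  21  17  20  22  12   4  78 157 163 164 150 123 122
  119 120 121 124 160 154]
 [ 81  69  37  19  16  15  28  47  92 117 105  99 161 160 162 161 148 122
  118 118 114 104 125 148]
 [ 20  10  18  28  64 126 178 202 217 225 228 228 217 160 158 163 163 140
   65  77  78 134 163 170]
 [  1  12  26  77  95 101 122 185 230 238 238 238 237 235 163 139 159 131
   53  60  82 130 159 169]
 [ 19  32  70  99 104 105 105 106 118 216 241 242 239 242 239 166  95  65
   56  74  89 102 105 116]
 [ 20  19  84 102 103 100 103 104 107 113 203 241 242 244 244 230 135  89
   87  92  99 104 104 111]
 [  0  15  78 106 103 103 100 103 100 112 116 208 241 242 239 235 201  95
   87  90  99  99 103  92]
 [ 13  19  61 104 103 105 104 103 101 102 103 132 226 231 229 225 213 108
   59  60  70  75  80  81]
 [  4   8  29  90 103 107 100 103 104 102 104 105 163 219 218 215 208 114
   56  58  70  76  82  80]
 [ 13  17  19  56  99 105 104 105 104 105 101 113 133 202 203 198 191 100
   54  58  66  7
[... 1801 characters left out ...]
 252 253 254 254 255 255 253 251 245 226 116
  114]
 [116 117 165 193 223 238 249 251 252 253 254 255 255 253 251 245 223 119
  122]
 [113 113 168 152 124 154 156 158 155 142 168 199 238 251 250 245 219 119
  119]
 [114 114 103 100 118 104 101 103 103 103 113 156 105 116 157 242 215 118
  118]
 [115 117 104 102 102 101 105 104 102 103 101 103 104 103 104  97 203 119
  121]
 [115 115 115 115 101 103 102 103 104 101 103 104 105 102 104  99 116 121
  122]
 [117 120 118 119 119 117  94 102 104 100 103 103 101 105 103 131 117 116
  119]
 [116 113 115 115 117  83  69  70 120 118 119 117 110  76 131 184 118 116
  119]
 [114 115 115 113 114  73  72  72 119 119 121  89  77  73  94 162 121 123
  122]]
```

```bash
cat > lamp2.py <<'E'
import lamp as L
from h import *
from scipy.optimize import minimize
K=8;seed=dict(top=(190,157),side=(299,147))
M={}
for n in L.ims:
    x,y,w,h=L.box[n]; c=cv2.bilateralFilter(L.ims[n],5,20,2)[y:y+h,x:x+w].astype(np.float32); c=cv2.resize(c,None,fx=K,fy=K,interpolation=cv2.INTER_LINEAR)
    ref=c[(seed[n][1]-y)*K,(seed[n][0]-x)*K]; print(n,ref)
    m=(np.abs(c-ref).max(2)<8).astype(np.uint8); m=cv2.morphologyEx(m,cv2.MORPH_OPEN,np.ones((17,17)))
    _,l=cv2.connectedComponents(m); M[n]=(l==l[(seed[n][1]-y)*K,(seed[n][0]-x)*K]).astype(np.uint8); M[n]=cv2.morphologyEx(M[n],cv2.MORPH_CLOSE,np.ones((25,25)))
    print(M[n].sum()/K**2,[v/K for v in cv2.boundingRect(M[n])])
ph=np.linspace(0,2*np.pi,60)
def poly(n,q):
    cx,cy,yaw,r,zc=q; sd=np.array([-np.sin(yaw),np.cos(yaw),0]); x,y,_,_=L.box[n]
    return np.float32([(proj(n,np.array([cx,cy,zc])+r*(np.cos(f)*sd+np.sin(f)*np.array([0,0,1])),L.inf[n])-[x,y]+.5)*K-.5 for f in ph])
def cost(q,names=('top','side')):
    c=0
    for n in names:
        r=np.zeros_like(M[n]);cv2.fillPoly(r,[np.int32(np.round(poly(n,q)*16))],1,shift=4); c+=(r!=M[n]).sum()/K**2/20/(1 if n=='side' else 1)
    return c+abs(q[4]-.22)/.002*.2
for nm in (('top','side'),('side',),('top',)):
  best=None
  for y0 in(-.2,0,.2):
    q0=np.array([.71,.224,y0,.045,.22]); q=minimize(cost,q0,args=(nm,),method='Nelder-Mead',options=dict(initial_simplex=q0+np.vstack([np.zeros(5),np.diag([.01,.01,.15,.005,.004])]),maxiter=400))
    if best is None or q.fun<best.fun: best=q
  print(nm,best.x,np.degrees(best.x[2]),best.fun)
  if len(nm)==2: B=best.x; np.save('lamp.npy',B)
tiles=[]
for n in L.ims:
    x,y,w,h=L.box[n]; c=cv2.resize(L.ims[n][y:y+h,x:x+w],None,fx=K,fy=K,interpolation=cv2.INTER_CUBIC)
    cv2.polylines(c,[np.int32(poly(n,B))],True,(0,0,255),1); cn,_=cv2.findContours(M[n],0,2); cv2.drawContours(c,cn,-1,(0,255,0),1); tiles.append(cv2.resize(c,(300,300)))
w6=cv2.resize(cv2.imread('pics/w6.png')[130:290,250:440],(500,421),interpolation=cv2.INTER_CUBIC)
out=np.zeros((600,800,3),np.uint8); out[:421,:500]=w6; out[:300,500:]=tiles[0]; out[300:,500:]=tiles[1]; cv2.imwrite('pics/comp.png',out)
E
python3 lamp2.py
```

```text
top 775.15625 [9.125, 15.5, 45.0, 26.125]
side 2761.6875 [0.0, 0.0, 60.0, 60.0]
top [ 98.     100.     102.6836]
229.453125 [10.25, 38.625, 39.625, 8.125]
side [100. 102. 104.]
346.78125 [14.25, 20.25, 18.875, 27.625]
('top', 'side') [ 0.7079  0.2224 -0.0283  0.0392  0.22  ] -1.6206559759477004 5.350301298709797
('side',) [ 0.7095  0.223  -0.0857  0.0416  0.22  ] -4.911872719857624 1.1343005167590512
('top',) [ 0.7074  0.2269 -0.0223  0.0377  0.22  ] -1.2791165415068142 1.9718831176872973
```

View pics/comp.png

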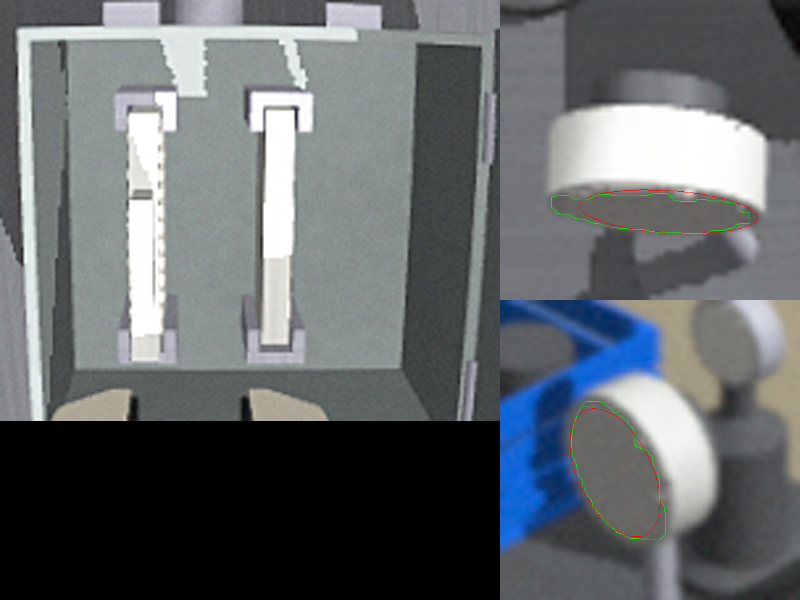

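The filter (pleated edges, tab) is in the left slot, x = −50 mm; the plain blank is in the right one. Next I'll measure the tab, and fit the lamp axis more carefully using the full head silhouette.

```bash
cat > f.py <<'E'
from h import *
import pickle
i,s=pickle.load(open('w6.pkl','rb'))
C=lambda x,y,z:onz('wrist',(250+(x+.5)*.38-.5,130+(y+.5)*.38-.5),z,i)
th=np.radians(-2.85);x=np.array([np.cos(th),np.sin(th),0]);y=np.array([-x[1],x[0],0])
c=C(18,30,.13);r=C(495,45,.13);print('rim corners',c,r,np.linalg.norm(c-r),np.degrees(np.arctan2((r-c)[1],(r-c)[0])))
ctr=(c+r)/2-.1*y;ctr[2]=0;print('centre',ctr,'slot -50',ctr-.05*x)
for nm,p in dict(frame_top=(147,110,.09),frameL=(127,250,.09),frameR=(166,250,.09),tabtop=(142,200,.12),tabmidrow=(141,260,.12)).items():
    P=C(*p);print(nm,P,'housing',(P-ctr)@x,(P-ctr)@y)
for nm,hx,hy,z in (('tab+y',-.05,.025,.12),('tab-y',-.05,-.025,.12),('tab -x',-.055,0,.12),('tab +x',-.045,0,.12),('frame+y',-.05,.06,.09),('frame-y',-.05,-.06,.09)):
    u=proj('wrist',ctr+hx*x+hy*y+[0,0,z],i); print(nm,((u-[250,130])/.38).round(0))
im=cv2.cvtColor(cv2.imread('pics/w6.png'),cv2.COLOR_BGR2GRAY); print(im[168:268:4,296:318])
E
python3 f.py
```

```text
rim corners [ 0.434  -0.0095  0.13  ] [ 0.6339 -0.0234  0.13  ] 0.20040858166122505 -3.974509259274792
centre [ 0.529  -0.1163  0.    ] slot -50 [ 0.4791 -0.1138  0.    ]
frame_top [ 0.4837 -0.0499  0.09  ] housing -0.04856615073509695 0.06407550126185156
frameL [ 0.4705 -0.1149  0.09  ] housing -0.05850999133043941 -0.0015075468188867126
frameR [ 0.4887 -0.1159  0.09  ] housing -0.04022623277853394 -0.0015279977986731239
tabtop [ 0.4807 -0.0861  0.12  ] housing -0.049725689514043415 0.027785377831340212
tabmidrow [ 0.4787 -0.1127  0.12  ] housing -0.05046164780411354 0.0010909511860352937
tab+y [141. 206.]
tab-y [142. 316.]
tab -x [130. 262.]
tab +x [153. 262.]
frame+y [143. 118.]
frame-y [146. 367.]
[[187 191 191 191 190 192 196 192 197 194 195 189 178 250 255 254 250 252
  254 255 255 133]
 [189 201 118 120 151 159 157 153 153 160 155 159 157 158 170 150 250 253
  250 255 249 134]
 [190 186 189 255 255 255 255 255 255 255 255 255 255 255 223 195 250 251
  250 254 246 128]
 [147 144 163 255 255 255 255 255 255 255 255 254 255 255 217 220 177 149
  154 161 152 145]
 [147 146 157 227
[... 1236 characters left out ...]
5 255 166 255 251 255 212 144
  141 144 146 144]
 [146 141 133 201 255 255 254 254 255 255 255 255 170 255 230 199 176 151
  142 145 147 145]
 [147 134 110 153 255 255 254 254 255 255 255 255 225 255 244 252 187 125
  117 126 125 138]
 [139 122 106 230 255 255 252 252 252 252 252 253 255 255 253 237 164 123
  115 123 122 130]
 [121 121 112 130 255 255 255 255 255 255 255 255 255 255 255 204 129 116
  122 122 117 127]
 [181 180 179 137 255 255 255 255 255 252 252 251 252 254 245 195 161 175
  183 178 158 133]
 [186 185 187 140 219 231 219 224 222 220 218 215 218 226 199 119 162 184
  186 190 168 129]
 [182 182 180 162 221 226 221 219 226 221 220 216 218 220 198 183 182 180
  183 185 170 138]]
```

```bash
cat >> lamp2.py <<'E'
print('top tips',onz('top',(170.4,154.6),.22),onz('top',(210,157.6),.22),onz('top',(190.2,156.1),.22))
for rr in (.041,.044,.048):
  for nm in (('side',),('top',),('top','side')):
    g=lambda q:cost([q[0],q[1],q[2],rr,.22],nm)
    q0=np.array([.709,.223,-.07]);q=minimize(g,q0,method='Nelder-Mead',options=dict(initial_simplex=q0+np.vstack([np.zeros(3),np.diag([.006,.006,.1])])))
    print(rr,nm,q.x,np.degrees(q.x[2]).round(1),q.fun)
E
python3 lamp2.py | tail -10
python3 -c "
from h import *
print(rel(down(-3.2),[.4788,-.1130,.115]))"
```

```text
top tips [0.7141 0.2739 0.22  ] [0.7061 0.185  0.22  ] [0.7101 0.2294 0.22  ]
0.041 ('side',) [ 0.7094  0.2226 -0.0662] -3.8 1.1734375
0.041 ('top',) [ 0.7085  0.2302 -0.0433] -2.5 2.4984375
0.041 ('top', 'side') [ 0.7083  0.2229 -0.0392] -2.2 5.8171875
0.044 ('side',) [ 0.7084  0.221  -0.1235] -7.1 1.55078125
0.044 ('top',) [ 0.7084  0.2301 -0.0594] -3.4 3.3125
0.044 ('top', 'side') [ 0.7071  0.2211 -0.0893] -5.1 7.379687499999999
0.048 ('side',) [ 0.7068  0.2183 -0.1852] -10.6 2.9984375
0.048 ('top',) [ 0.7079  0.229  -0.1038] -5.9 5.39375
0.048 ('top', 'side') [ 0.7052  0.218  -0.1485] -8.5 10.8640625
[-0.0952 -0.0707  0.9128 -0.0001 -0.      0.0009]
```

carry_out:
  moves:
    - [-0.095,-0.071,0.15,0,0,0.001]
    - [-0.095,-0.071,0.35,0,0,0.001]
    - [-0.095,-0.071,0.52,0,0,0.001]
    - [-0.095,-0.071,0.65,0,0,0.001]
    - [-0.095,-0.071,0.72,0,0,0.001]
  gripper: -0.2

```text
time_s: 17.38
ee_pos: [0.4774, -0.1125, 0.17]
ee_rot: [[0.056, 0.998, -0.004], [0.998, -0.056, 0.001], [0.001, -0.004, -1.0]]
contact_force: [-0.2, -1.0, 0.2]
gripper_width: 0.0375
grasp_force: 0.0
```

```bash
cat > g.py <<'E'
from h import *
s=monitor.observe();i=camera_info('wrist');im=camera('wrist');cv2.imwrite('pics/w7.png',im[:,:,::-1])
th=np.radians(-3.2);x=np.array([np.cos(th),np.sin(th),0]);y=np.array([-x[1],x[0],0])
t=np.array([.4788,-.113,.12])
print(s['ee_pos'],rel(down(-3.2),[.4788,-.113,.115]),s['gripper_width'])
for dx,dy in((-.005,.025),(.005,.025),(-.005,0),(.005,0),(0,.01)): print(proj('wrist',t+dx*x+dy*y,i))
g=cv2.cvtColor(im,cv2.COLOR_RGB2GRAY);
for r in range(200,330,8): print(r,g[r,285:365:3])
E
python3 g.py
```

```text
[ 0.4774 -0.1125  0.17  ] [-0.0026  0.0092  0.1761 -0.001  -0.0003 -0.0001] 0.03747739835484629
[315.7876 230.8602]
[334.1043 230.8728]
[316.004  273.7526]
[333.6879 273.7601]
[324.8898 256.983 ]
200 [132 129 134 135 138 135 133 133 135 144 216 211 213 255 255 253 255 133
 135 137 133 131 132 134 133 128 134]
208 [131 132 136 137 138 134 136 131 134 228 213 213 214 215 208 255 254 253
 130 135 132 132 133 128 132 131 129]
216 [130 130 131 133 133 130 131 132 134 251 217 181 177 168 169 237 255 240
 131 131 135 131 135 133 131 136 134]
224 [135 129 132 133 131 132 131 132 131 153 180 138 134 132 131 134 255 127
 130 131 129 131 134 132 128 131 134]
232 [130 131 128 129 130 132 136 135 133 232 201 253 253 252 254 253 235 240
 129 133 137 134 130 132 132 127 134]
240 [129 137 129 131 132 136 135 131 132 214 197 253 252 252 254 253 236 245
 130 132 130 135 135 133 134 132 132]
248 [130 136 133 138 136 136 133 132 134 135 190 253 253 252 253 253 237 118
 129 129 129 130 129 131 130 129 129]
256 [135 130 133 134 134 129 135 131 127 197 181 253 253 252 254 253 231 234
 129 130 127 130 128 1
[... 350 characters left out ...]
5 110  81]
288 [137 132 133 134 134 129 132 133 112 124 235 254 253 252 254 254 232 221
 113 135 131 129 131 132 136  40  25]
296 [138 133 132 135 131 135 134 127 109  98 239 254 253 252 254 254 235 107
 108 114 132 126 130 133 133   0  11]
304 [139 134 130 131 134 132 133 105 108  93 236 255 253 252 254 254 240 128
 111 106 133 129 132 133 134   6  23]
312 [142 136 129 135 130 133 132 168 165 149 249 254 254 254 254 253 255 161
 164 165 129 131 132 132 135  47  22]
320 [138 136 132 134 136 136 134 170 168 169 181 206 204 203 205 199 207 169
 167 168 132 131 135 134 136 147  16]
328 [ 87  85  83  89  84  87  89 167 168 167 175 204 206 202 199 200 199 163
 162 171  83  85  79  81  86  89  42]
```

carry_out:
  moves:
    - [0,0.004,0.07,0,0,0]
    - [0,0.004,0.13,0,0,0]
    - [0,0.004,0.17,0,0,0]
    - [0,0.004,0.19,0,0,0]
    - [0,0.004,0.19,0,0,0]

```text
time_s: 18.05
ee_pos: [0.4794, -0.1125, 0.1157]
ee_rot: [[0.056, 0.998, -0.0], [0.998, -0.056, 0.0], [0.0, -0.0, -1.0]]
contact_force: [0.2, -0.7, 0.5]
gripper_width: 0.0373
grasp_force: 0.0
```

carry_out:
  moves:
    - [0,0,0,0,0,0]
    - [0,0,0,0,0,0]
    - [0,0,0,0,0,0]
    - [0,0,0,0,0,0]
    - [0,0,0,0,0,0]
  gripper: -1
  force: 40

```text
time_s: 18.68
ee_pos: [0.4796, -0.1126, 0.1162]
ee_rot: [[0.056, 0.998, 0.0], [0.998, -0.056, -0.0], [-0.0, 0.0, -1.0]]
contact_force: [-0.5, 1.6, 2.8]
gripper_width: 0.0098
grasp_force: 40.0
```

carry_out:
  moves:
    - [0,0,-0.03,0,0,0]
    - [0,0,-0.08,0,0,0]
    - [0,0,-0.14,0,0,0]
    - [0,0,-0.2,0,0,0]
    - [0,0,-0.26,0,0,0]

```text
time_s: 19.3
ee_pos: [0.4797, -0.1126, 0.1957]
ee_rot: [[0.056, 0.998, 0.001], [0.998, -0.056, -0.0], [-0.0, 0.001, -1.0]]
contact_force: [0.4, 0.6, -1.8]
gripper_width: 0.0098
grasp_force: 40.0
```

carry_out:
  moves:
    - [0,0,-0.08,0,0,0]
    - [0,0,-0.18,0,0,0]
    - [0,0,-0.3,0,0,0]
    - [0,0,-0.4,0,0,0]
    - [0,0,-0.4,0,0,0]

```text
time_s: 19.92
ee_pos: [0.4807, -0.113, 0.3174]
ee_rot: [[0.056, 0.998, 0.006], [0.998, -0.056, -0.002], [-0.002, 0.006, -1.0]]
contact_force: [-0.1, -0.3, -2.6]
gripper_width: 0.0097
grasp_force: 40.0
```

carry_out:
  moves:
    - [0.12,0,0,0,0,0]
    - [0.3,0,0,0,0,0]
    - [0.5,0,0,0,0,0]
    - [0.7,0,0,0,0,0]
    - [0.85,0,0,0,0,0]

```text
time_s: 20.55
ee_pos: [0.4928, 0.1443, 0.3121]
ee_rot: [[0.055, 0.998, -0.002], [0.999, -0.055, -0.0], [-0.0, -0.002, -1.0]]
contact_force: [1.0, 0.6, -1.9]
gripper_width: 0.0096
grasp_force: 40.0
```

carry_out:
  moves:
    - [0.1,0.06,0,0,0,0]
    - [0.16,0.08,0,0,0,0]
    - [0.16,0.08,0,0,0,0]
    - [0.16,0.08,0,0,0,0]
    - [0.16,0.08,0,0,0,0]

```text
time_s: 21.18
ee_pos: [0.5203, 0.1876, 0.3139]
ee_rot: [[0.057, 0.998, 0.0], [0.998, -0.057, -0.0], [-0.0, 0.0, -1.0]]
contact_force: [0.3, 0.0, -1.1]
gripper_width: 0.0097
grasp_force: 40.0
```

```bash
cat > cap.py <<'E'
from h import *
import pickle,sys
s=monitor.observe();i=camera_info('wrist');im=camera('wrist');pickle.dump((i,s),open(sys.argv[1]+'.pkl','wb'));cv2.imwrite(f'pics/{sys.argv[1]}.png',im[:,:,::-1])
print(s['ee_pos'],i['eye'],s['contact_force'])
for d in((0,.048,0),(0,-.048,0),(0,0,.048),(0,0,-.048),(0,0,0)): print(proj('wrist',np.array([.709,.225,.22])+d,i))
u=proj('wrist',[.709,.225,.22],i).astype(int)
print('gray R, rows x cols around lens centre',u)
g=im[:,:,0]
for r in range(max(u[1]-64,0),min(u[1]+68,480),6): print(r,g[r,max(u[0]-60,0):min(u[0]+80,640):5])
E
python3 cap.py w8
```

```text
[0.5203 0.1876 0.3139] [0.5242 0.2621 0.4604] [ 0.262   0.0202 -1.1263]
[568.0746 124.9824]
[561.1788 248.264 ]
[606.6082 199.3133]
[535.2164 179.7524]
[566.6071 187.9643]
gray R, rows x cols around lens centre [566 187]
123 [ 73 121 123 126  67  72  75  71  78  77  73  72  93 119 145  52  76  70
  79  75  78 120 125 129 122 122 193]
129 [132 111 118 123  65  72  71  74  74  72 102  91 102  89  93 100 185 176
 173 169 172 119 128 131 124 121 196]
135 [132 115 122 128  69  69  75  71  75  95 102 108 104 106 104  82  99 171
 196 195 184 181 182 129 131 123 192]
141 [135 116 119 122  68  71  73  72  97 106 105 103 105 105 107 110 215  96
 209 198 201 201 196 192 124 122 195]
147 [134 119 121 124  66  76  75  72  99 111 107 104 109 107 106 107 106  92
 103 217 209 201 205 202 208 122 193]
153 [131 122 114 121 121  71  78  95 109 109 113 113 106 109 105 109 105  98
  96 180 221 223 211 216 215 117 193]
159 [ 95 111 118 128 121  72  78  99 108 105 111 108 110 110 105 101 103 103
 162 105 238 231 228 226 226 222 189]
165 [ 79  86  83  83  90  94  99 104 106 110 110 102 104 110 115 104 104 1
[... 950 characters left out ...]
4 255  36]
219 [122 123  95  81  72  72  76  79 108 110 110 105 108 106 106 107 106 128
  95 255 255 254 255 254 254 255  37]
225 [124 118  73  66  75  69  79  77  93 106 108 104 105 108 101 110  99  92
 104 254 254 254 254 254 255  37  40]
231 [115 119  68  70  76  77  78  76   6  92 104 108 108 104 108 105  90 102
 255 254 254 253 254 255  23  42  41]
237 [116 124  66  72  72  75  77  77   8  12  98  96 108 110  99  92  95 255
 254 253 254 254 255  25  39  40  41]
243 [119 130  65  72  77  80  71  80  10  14  15  97  89  98  92 159 252 252
 253 253 255 109  43  40  43  37  42]
249 [120 128  75  76  83  77  74  72  15  12   7  19  13   1   0   8  25  36
  34  38  41  45  41  41  38  36  34]
```

```bash
cat > lf.py <<'E'
from h import *
import pickle,sys
from scipy.optimize import minimize
ph=np.linspace(0,2*np.pi,90);K=4
for n in sys.argv[1:]:
    i,s=pickle.load(open(n+'.pkl','rb')); im=cv2.imread(f'pics/{n}.png')
    u=proj('wrist',[.709,.225,.22],i).astype(int); x0,y0=u[0]-80,u[1]-85; c=im[max(y0,0):y0+170,x0:640][:,:160]; y0=max(y0,0)
    r=cv2.resize(cv2.medianBlur(c,5)[:,:,2].astype(np.float32),None,fx=K,fy=K)
    m=((r>85)&(r<114)).astype(np.uint8); m=cv2.morphologyEx(m,cv2.MORPH_OPEN,cv2.getStructuringElement(2,(41,41)))
    _,l=cv2.connectedComponents(m); m=(l==l[(u[1]-y0)*K,(u[0]-x0)*K]).astype(np.uint8)
    print(n,m.sum()/K**2,[v/K for v in cv2.boundingRect(m)])
    def cost(q,R=None,z=.22):
        yaw=q[2];R=R or q[3]; sd=np.array([-np.sin(yaw),np.cos(yaw),0])
        p=np.array([(proj('wrist',np.array([q[0],q[1],z])+R*(np.cos(f)*sd+np.sin(f)*np.array([0,0,1])),i)-[x0,y0]+.5)*K-.5 for f in ph])
        a=np.zeros_like(m);cv2.fillPoly(a,[np.int32(np.round(p*16))],1,shift=4);return (a!=m).sum()/m.sum()
    for R in (.048,None):
        q0=np.array([.709,.225,-.07,.047])[:3 if R else 4];k=len(q0)
        q=minimize(cost,q0,args=(R,),method='Nelder-Mead',options=dict(initial_simplex=q0+np.vstack([np.zeros(k),np.diag([.006,.006,.1,.002][:k])])))
        print(R,q.x,np.degrees(q.x[2]).round(2),q.fun)
E
python3 lf.py w8
```

```text
w8 6747.6875 [48.5, 21.0, 72.0, 124.75]
0.048 [0.708  0.2279 0.0191] 1.1 0.058029139612645074
None [ 0.7087  0.2278 -0.0306  0.0463] -1.75 0.01388438631753471
```

```bash
python3 -c "
from h import *
print(rel(down(-3.2),[.588,.225,.2887]))"
```

```text
[ 0.137   0.2182  0.0844  0.      0.     -0.0002]
```

carry_out:
  moves:
    - [0.04,0.06,0.03,0,0,0]
    - [0.09,0.14,0.06,0,0,0]
    - [0.137,0.218,0.084,0,0,0]
    - [0.137,0.218,0.084,0,0,0]
    - [0.137,0.218,0.084,0,0,0]

```text
time_s: 21.85
ee_pos: [0.5877, 0.2254, 0.2888]
ee_rot: [[0.056, 0.998, -0.0], [0.998, -0.056, -0.0], [-0.0, -0.0, -1.0]]
contact_force: [0.3, 0.0, -2.1]
gripper_width: 0.0098
grasp_force: 40.0
```

carry_out:
  moves:
    - [0,0,0,0,0,0]
    - [0,0,0,0,0,0]
    - [0,0,0,0,0,0]
    - [0,0,0,0,0,0]
    - [0,0,0,0,0,0]

```text
time_s: 22.48
ee_pos: [0.5879, 0.226, 0.2886]
ee_rot: [[0.056, 0.998, -0.0], [0.998, -0.056, -0.0], [-0.0, -0.0, -1.0]]
contact_force: [-0.2, -0.7, -2.2]
gripper_width: 0.0098
grasp_force: 40.0
```

```bash
python3 cap.py w9; python3 lf.py w9
```

```text
[0.5879 0.226  0.2886] [0.5918 0.3005 0.4352] [-0.2061 -0.6983 -2.1859]
[508.7814 179.8407]
[496.982  316.7593]
[541.4423 278.1693]
[477.2892 233.6811]
[504.5451 252.1725]
gray R, rows x cols around lens centre [504 252]
188 [ 77  74  69 127 127 117 127 123 118 131  89 108 114 124 101 101 108 187
 188 185 184 186 179 178 185  78  75  79]
194 [ 89  96 105 114 128 120 130 123 125  96 112 111 110 111 109 179  98 109
 204 192 200 202 193 191 196 186  76  78]
200 [ 76  77  91  93 101 113 127 118 128 110 114 106 109 111 114 114 133 101
 199 197 201 194 207 201 199 194 215  77]
206 [127 101  78  82  90  90  98 108  95 112 112 115 114 110 114 111 108  92
 112 209 201 199 211 203 209 205 206  56]
212 [132 128 122 105  76  86  82  85 109 108 114 113 110 112 111 110 115 255
  97 217 216 213 213 213 210 214 210 213]
218 [127 127 123 125 133 116  80  75 112 114 112 112 111 106 112 114 113  99
 103 197 227 228 227 218 214 220 214 215]
224 [130 130 124 122 135 132 121 110 108 112 107 110 110 110 111 109 112 114
  89 107 231 232 234 231 225 223 228 219]
230 [130 129 130 123 131 127 129 101 114 110 1
[... 1199 characters left out ...]
9 114 108 112 115 163
  95 255 255 255 255 255 255 254 255 198]
296 [ 76  77  79  79  75 131 134  79  76 102 114 109 110 111 112 112 107  99
  86 255 255 255 255 255 255 255 255  44]
302 [ 76  75  75  77  67  76  73  80  83  85 111 115 110 111 109  96  92 104
 255 255 255 255 255 254 255 255  39  46]
308 [ 77  77  80  81  74  73  78  74  80  71 100 110 111 113 128  94 101 255
 254 255 255 254 254 254 255  40  46  50]
314 [ 34  29  29  28  35  99  70  74  71  69  74  97 100 100  93  99 255 254
 254 254 254 255 255  26  45  43  46  42]
w9 6700.8125 [50.75, 8.75, 67.75, 145.25]
0.048 [0.7076 0.2278 0.0179] 1.03 0.13573913611222518
None [ 0.7081  0.227  -0.0144  0.0459] -0.83 0.10147090371503456
```

```bash
cat > le.py <<'E'
from h import *
import pickle
D=[]
for n,(r0,r1) in dict(w8=(132,243),w9=(192,312)).items():
    i,s=pickle.load(open(n+'.pkl','rb')); im=cv2.imread(f'pics/{n}.png'); g=im[:,:,2].astype(float); u=proj('wrist',[.708,.2275,.22],i)
    P=[]
    for r in range(r0,r1,3):
        for c in range(int(u[0])-5,628):
            if (g[r,c:c+10]>165).all():
                f=(170-g[r,c-1])/max(g[r,c]-g[r,c-1],1) if g[r,c]>200 else 1-0; P.append((c-1+min(f,1),r)); break
    D.append((i,np.array(P)))
ph=np.linspace(0,np.pi,120)
def res(q,Ds,R):
    out=[];sd=np.array([-np.sin(q[2]),np.cos(q[2]),0])
    for i,P in Ds:
        C=np.array([proj('wrist',np.array([q[0],q[1],.22])+R*(np.cos(f)*sd+np.sin(f)*np.array([0,0,1])),i) for f in ph])
        d=P[:,None]-C[None]; k=np.hypot(*d.transpose(2,0,1)).argmin(1); k=np.clip(k,1,len(ph)-2)
        t=C[k+1]-C[k-1];nn=np.c_[-t[:,1],t[:,0]]/np.linalg.norm(t,axis=1)[:,None]; out.append(((P-C[k])*nn).sum(1))
    return np.concatenate(out)
for R in (.047,.048,.049):
  for Ds in (D[:1],D[1:],D):
    q=least_squares(res,[.708,.2275,-.03],args=(Ds,R),loss='soft_l1',x_scale=[.01,.01,.1],diff_step=1e-4); e=res(q.x,Ds,R)
    print(R,q.x,np.degrees(q.x[2]).round(2),'rms',np.sqrt((e**2).mean()).round(2),len(e))
E
python3 le.py
```

```text
0.047 [ 0.7088  0.228  -0.029 ] -1.66 rms 0.24 37
0.047 [ 0.7089  0.2281 -0.0309] -1.77 rms 0.21 40
0.047 [ 0.7088  0.2277 -0.0382] -2.19 rms 0.23 77
0.048 [ 0.7077  0.228  -0.0309] -1.77 rms 0.21 37
0.048 [ 0.7081  0.2282 -0.0313] -1.79 rms 0.19 40
0.048 [ 0.7079  0.227  -0.0566] -3.24 rms 0.3 77
0.049 [ 0.7065  0.2271 -0.0547] -3.13 rms 0.31 37
0.049 [ 0.7073  0.2278 -0.0406] -2.33 rms 0.25 40
0.049 [ 0.7069  0.2256 -0.0869] -4.98 rms 0.46 77
```

```bash
python3 -c "
from h import *
print(rel(down(-2.1),[.608,.2312,.2887]))"
```

```text
[ 0.021   0.0659 -0.0003 -0.      0.     -0.0031]
```

carry_out:
  moves:
    - [0.01,0.03,0,0,0,-0.001]
    - [0.021,0.066,0,0,0,-0.003]
    - [0.021,0.066,0,0,0,-0.003]
    - [0.021,0.066,0,0,0,-0.003]
    - [0.021,0.066,0,0,0,-0.003]

```text
time_s: 23.15
ee_pos: [0.608, 0.2312, 0.2886]
ee_rot: [[0.037, 0.999, -0.0], [0.999, -0.037, -0.0], [-0.0, -0.0, -1.0]]
contact_force: [-0.1, 0.1, -2.9]
gripper_width: 0.0096
grasp_force: 40.0
```

carry_out:
  moves:
    - [0,0,0,0,0,0]
    - [0,0,0,0,0,0]
    - [0,0,0,0,0,0]
    - [0,0,0,0,0,0]
    - [0,0,0,0,0,0]

```text
time_s: 23.78
ee_pos: [0.6081, 0.2312, 0.2886]
ee_rot: [[0.037, 0.999, -0.0], [0.999, -0.037, -0.0], [-0.0, -0.0, -1.0]]
contact_force: [0.1, -0.4, -2.7]
gripper_width: 0.0097
grasp_force: 40.0
```

```bash
cat > chk.py <<'E'
from h import *
s=monitor.observe();i=camera_info('side');im=camera('side');cv2.imwrite('pics/s9.png',im[:,:,::-1]);t=camera('top');cv2.imwrite('pics/t9.png',t[:,:,::-1])
R=s['ee_rot'];m=s['ee_pos']+R@[0,0,.0687]
print(s['ee_pos'],R[:,1],'mid',m)
# predicted face (-x side) corners of filter frame in side view
for dy in(.06,-.06):
    for dz in(.0425,-.0425):
        print(dy,dz,proj('side',m-.007*R[:,1]+dy*R[:,0]+[0,0,dz],i).round(1))
u=proj('side',m,i).astype(int);print(u)
for r in range(u[1]-28,u[1]+34,3): print(r,im[r,u[0]-32:u[0]+36:3,0])
E
python3 chk.py
```

```text
[0.6081 0.2312 0.2886] [ 0.9993 -0.037  -0.    ] mid [0.608  0.2312 0.2199]
0.06 0.0425 [252.5 138.7]
0.06 -0.0425 [255.7 164.2]
-0.06 0.0425 [279.9 155.5]
-0.06 -0.0425 [282.1 181.6]
[269 159]
131 [ 43  34  36 102 182 115 139 100 110 219 202  54 221 138  21   5  13  18
  78 128 194 234 237]
134 [ 14  24  51  24  26  14  32 120 109 217 217  37 218 164  27   5  23  56
 102 110 112 167 241]
137 [ 18  17  17  19  57  23  40  69  96 175 225 155 218 161  23  32  24  84
 102 107 103 106 197]
140 [ 20  29  14  12   2  29 121 146 125 162 223 150 227 187  21  17  15  80
 107 107 105 106 142]
143 [ 11  15  26  26   6   5  92 103 130 130 205  98 196  95  12  10  10  70
 106 109 105 107 105]
146 [ 21   0  14   9  20  24  86 115 111 114 188 100 163 111   1  16  18  44
 107 103 103 110 104]
149 [ 56  31  19  15  15   8  73 116 117 120 100 116 154 193  55  13  10  22
  92 102 106 104 104]
152 [ 59  55  47  19  13   7  61 115 120 116 117 105 126 222 224 130  18  15
  52 109 105 107 106]
155 [ 58  59  60  55  34  23  53 115 116 116 120 111 121 102 167 220 116  51
  63  88 106 109 106]
158 [ 88  68  6
[... 472 characters left out ...]
94  89]
173 [ 90  90  87  97  90 106 115 119 100  81  89  93 103 117 112 149 199  93
  93  93  95  94  87]
176 [ 62  61  74  92  90  87  82  85  99 153  89  92  92  97 111 144 196  95
  94  91  93  92  89]
179 [ 62  62  62  62  70 109 127 155 185 184 101  95  94  96  94 124 192 100
  89  91  92  90  85]
182 [ 60  58  61  60  62  89 119 147 164 167 102  96  95  96  91  90  94  91
  90  90  92  91  86]
185 [ 61  62  58  57  60  87 100 127 147 156 102  91  91  90  94  91  94  91
  92  91  91  93  90]
188 [ 60  63  70  78  67  73  99 123 144 127  66  85  91  92  88  93  94  90
  94  90  88  91  91]
191 [ 95  96 123 108  95  96  94  99  96  92  73  60  58  60  73  87  90  92
  81  64  67  85  95]
```

The side view matches the predicted filter corners to within about a pixel or two, and the arm is still. I'm handing it in.

```bash
python3 -c "
from rig import r
print(r.sign_off())"
```

```text
the job is handed in; nothing more can be done
None
```

I handed the job in at about 24 s on the robot clock, with all steps done in the order asked; the sign-off gave no verdict. By my measurements, the thermometer was held for about 2 s with its nose about 80 mm from the boss and laid flat where it came from, the flap stands at about 96°, and the filter plate is held upright, tab up, about 100 mm in front of the lens and square to it within a degree or two.

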